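# Scrub out the feeding bottle with the bottle brush

### The job

Scrub the inside of the glass feeding bottle with the bottle brush: lift the brush out of its white holder, push it down through the neck to the bottom of the bottle and draw it back up until the bristles fill the neck, and go to the bottom three times in all. Then take the brush out and stand it back in its holder, all the way down. Be gentle with the glass and the china: the bottle must stay standing where it is, and the other washing-up round it is left alone.

Things in the scene. Friction and masses are not known exactly. Their poses are not given: they have to be found in the camera images.
- brush_grip (a point): Where to grip the bottle brush: the middle of its handle, on its axis. z points from the brush's tip to the handle's end. The handle is a smooth yellow rod with two teal bands, 24 mm across, straight from 28 mm below this point to 25 mm above; its round end is 40 mm above. The brush (about 0.1 kg) starts upright in the holder, its tip on the holder's floor.
- brush_tip (a point): The lower end of the brush (a teal nub) on its axis, 180 mm below brush_grip; z up the brush. Above this point: white bristles from 6 to 70 mm; a bare steel stem 7 mm across; a teal collar 54 mm across, tapered below, from 116 to 138 mm; the handle from 136 to 220 mm.
- bristles_mid (a point): The middle of the bristles, on the brush's axis, 38 mm above brush_tip. They form a barrel 57 mm across, thinner towards both ends; they are springy, give way sideways by up to 10 mm, and pass the bottle's neck with a push or pull of about 1 to 3 N.
- bottle: Feeding bottle, open, standing loose: clear glass, lower half in a teal sleeve, 118 mm tall, 66 mm across, 0.3 to 0.5 kg. Origin: centre of its underside, z up. Inner floor 5 mm above it. Inside 56 mm across up to 82 mm, then it narrows; the neck, from 100 to 118 mm, is 47 mm across inside. Thin glass: keep pushes under 35 N.
- bottle_mouth (a point): The centre of the bottle's open mouth, 118 mm above bottle, on its axis; z up. With the brush's tip 60 to 70 mm above the bottle's underside the upper bristles fill the neck. With the tip on the bottle's floor the brush's collar is still about 3 mm clear above the rim.
- holder: The brush holder: white ceramic cup with a teal ring at its foot, fixed to the worktop, 140 mm tall, 80 mm across at the foot, 74 mm at the flared lip. Origin: centre of its underside, z up. Inner floor 5 mm above it. The bore is 58 mm across and widens to 66 mm in the top 12 mm; the brush's collar drops in with 2 mm to spare all round.
- glass: A drinking glass, 80 mm across and 91 mm tall, a bystander. Origin at the centre of its underside.
- soap: A green squeeze bottle of washing-up liquid, 51 x 86 mm and 235 mm tall, a bystander. Origin at the centre of its underside.
- teat: The bottle's teal screw ring with its beige teat, lying by, 66 mm across and 54 mm tall, a bystander. Origin at the centre of its underside.

How it is judged:
By the outcome, as a careful person would: the job done as asked, in the order asked, and still so for the second after the job is handed in, with the robot touching nothing.
It also fails if it takes over 56 s, if anything falls off the work surface, if the arm or the gripper's body presses on something with over 40 N, if the wrist force passes 120 N, or if a joint passes its speed limit or range.

### The arm

A 7-joint arm with a two-finger parallel gripper is mounted at the origin on a cart in front of the work surface, level with it; the furniture and walls round the work are solid. World frame = base frame: x ahead of the robot, y to its left, z up, the work surface at z = 0. Lengths are in mm, angles in rad, forces in N, time in s.
With the tool pointing down it reaches from about 400 to 875 mm from the base axis. Payload 4.4 kg.
Tool frame: the origin (TCP) lies where the fingers leave the gripper's body, on its centre line; the fingertips stand 73 mm ahead of it and the grasp point (between the pads) lies 54 mm ahead of it; z points along the fingers, y is the line along which they close (so a half turn about z gives the same grasp; the last joint's range is limited). The gripper opens to 85 mm and grips with 20 to 120 N. Pads are 22 mm wide; open, the fingers measure 114 mm over their backs; the gripper's body (76 mm by 85 mm) begins 54 mm behind the grasp point. The pads swing forward as they close: fully open they stand 13 mm farther back than shut.
Start: joints at [-1.306, 0.628, 0.038, 1.517, -0.027, 0.996, -0.02], TCP at [211.099, 614.78, 303.913] pointing down, gripper open.
Joint ranges: [-3.06, 3.06], [-0.37, 2.12], [-1.25, 1.32], [0.18, 2.47], [-1.1, 4.24], [0.23, 1.98], [-2.94, 2.94]. Speed limits (rad/s): [2.57, 2.57, 3.14, 3.14, 3.14, 3.14, 3.14].

### API

Orientations are given as [roll, pitch, yaw] about the fixed x, y, z axes, in that order (R = Rz(yaw) Ry(pitch) Rx(roll)).
In Python, from cell import ctrl gives the robot as it stands.
- The arm moves only by the tool send_rows, never from a script. Its argument "rows" is a list that holds one entry, the list of rows, each a list of 6 numbers: the shift along the tool's x, y, z in cm, then the turn, a rotation vector about the tool's x, y, z in rad. In form: [[[tx, ty, tz, wx, wy, wz], ...]]. A call has 1 to 10 rows; each row is the pose to reach, as a shift and turn from the pose commanded when the call began, along the tool's axes at that moment; what a row does not reach only later rows make up. A row lasts 1/10 s, in which the tool goes at most 50 mm and 8.59 degrees, less where a joint would pass 70% of its speed; a pose out of reach is approached as far as the arm can. A call with a gripper value outside its range is refused whole. "grip" is the closure in counts, from 0 (fully open) to 255 (shut), set as the call begins (left out, the last holds). The fingers move at their own pace and stop on an object; the grip force is fixed at half the most. Time passes only in rows, so rows that repeat a pose let the fingers close. It gives the time, the measured TCP pose, the force, the opening and the grip force at its end, in the units of the state.
- ctrl.read_state(): the state, without advancing time (a new reading comes with each control period).
- ctrl.get_image(name): name is "side" or "top" or "wrist"; returns a dict with "pixels" (420x560x3 uint8, red, green, blue), "fx", "fy", "cx", "cy" (pixels), "extrinsics" (4x4, takes a point from camera to world coordinates); the wrist camera has in their place "mount" (4x4, takes a point from camera to tool coordinates, whose origin is the TCP and whose axes are the flange's). Camera axes: x right, y up, looking along -z (the intrinsics and any distortion apply to the point x, -y, -z); pixel columns grow to the right and rows downward; lengths in mm; the calibration is good to about 2 mm. A picture is of the moment at which its call begins: read the wrist's pose just before it. There is no depth.
- ctrl.finish_job(): hands the job in; it is judged then, once.
The state is a dict: "clock": time; "qpos": joint angles; "qd": joint speeds; "tau": joint torques, N m; "eef_pos": TCP position; "tool_rot": TCP orientation; "force": force on the tool from outside, world axes, zero at the start; "torque": the same for the moment, N m; "width": finger opening in mm; "gripper_force": force on a finger pad.
Only numpy, scipy, OpenCV 4.12 (cv2) and the standard library are available. Lean on these libraries where they do the work, as an engineer would, in place of code of your own. Each camera call takes 0.05 s, during which the arm holds its last target. There are 200 camera calls.

## Working session

There is one attempt and no reset: what is moved stays moved. The work goes in short steps, Python scripts to look and compute and a tool call to move; the robot and the scene stay as the last step left them, time stands still between calls to the robot, and variables do not carry over. Pictures are saved under pics/ and viewed, at most 10 in all, crops included, and the job is handed in when it is done.

Besides the shell and the picture viewer there is one more tool, called after ">>>" by a JSON object that holds its "method" and its "body". send_rows: Moves the arm, as the interface text tells. Its arguments: {"type":"object","properties":{"rows":{"type":"array","items":{"type":"array","items":{"type":"array","items":{"type":"number"}}}},"grip":{"type":"number"}},"required":["rows"]}

```bash
mkdir -p pics; ls
python3 - <<'E'
from cell import ctrl
import cv2,numpy as np
s=ctrl.read_state();print(s)
ims=[]
for n in("side","top"):
    im=ctrl.get_image(n);cv2.imwrite(f"pics/{n}0.png",im["pixels"][:,:,::-1])
    print(n,im["fx"],im["fy"],im["cx"],im["cy"],np.round(im["extrinsics"],4).tolist(),[k for k in im])
E
```

```text
pics
{'clock': 0.0, 'qpos': array([-1.30581726,  0.629366  ,  0.03846365,  1.51839473, -0.02699074,
        0.99628243, -0.02000439]), 'qd': array([ 1.37186998e-03,  7.95087595e-04, -1.04442185e-03,  2.76562575e-05,
        1.96651959e-03, -4.88605145e-04, -5.60364783e-04]), 'tau': array([-1.00343288e-03, -5.63407016e+01,  1.22609541e+00, -1.93450946e+01,
        1.10491653e-02,  1.05645246e-02, -1.02550979e-05]), 'eef_pos': array([210.93048939, 614.29914263, 302.96792319]), 'tool_rot': array([-3.13966137e+00,  4.75824928e-05,  2.81079613e+00]), 'force': array([-0.00859416,  0.99163579,  0.71445861]), 'torque': array([ 0.01903236, -0.01740704, -0.03982318]), 'gripper_force': 0.0, 'width': 85.51368169680717}
side 393.6007085969361 393.6007085969361 289.3823125113677 207.77992331707756 [[-0.9582, 0.1155, -0.2619, 347.1415], [-0.286, -0.4231, 0.8597, 1100.2044], [-0.0115, 0.8987, 0.4385, 501.6232], [0.0, 0.0, 0.0, 1.0]] ['pixels', 'fx', 'fy', 'cx', 'cy', 'extrinsics']
top 413.6500866981576 413.6500866981576 277.95816209911294 213.9785102270331 [[-0.0067, 0.986, -0.1664, 424.7952], [-1.0, -0.0076, -0.0046, 376.8353], [-0.0058, 0.1664, 0.986, 963.6086], [0.0, 0.0, 0.0, 1.0]] ['pixels', 'fx', 'fy', 'cx', 'cy', 'extrinsics']
```

View pics/side0.png

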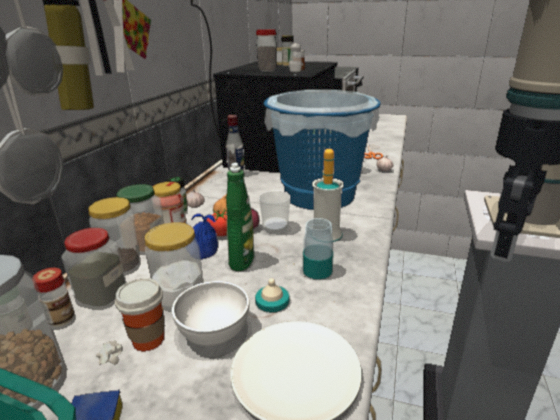

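View pics/top0.png

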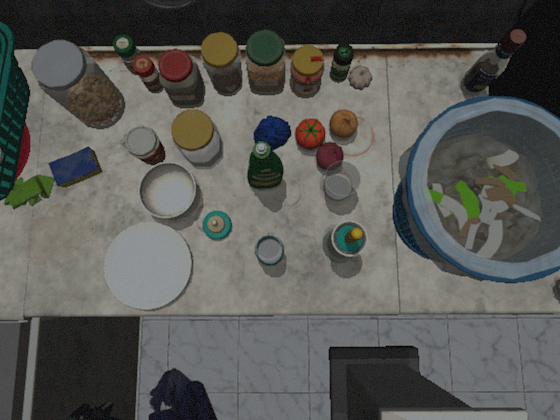

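The side view shows the yellow handle at (328,150–183) in the white holder, and the bottle at (318,220–275). The top view shows the handle at (355,234), the bottle mouth at (270,250), the glass at (338,185), the soap at (265,165) and the basket to the right of column 400.

```bash
cat > h.py <<'E'
import cv2,numpy as np
from cell import ctrl
from scipy.spatial.transform import Rotation as R
def cam(n):
    s=ctrl.read_state(); im=ctrl.get_image(n)
    if n=="wrist":
        T=np.eye(4);T[:3,:3]=R.from_euler('xyz',s["tool_rot"]).as_matrix();T[:3,3]=s["eef_pos"]
        im["extrinsics"]=T@im["mount"]
    return im
def ray(im,u,v):
    E=im["extrinsics"];d=np.array([(u-im["cx"])/im["fx"],-(v-im["cy"])/im["fy"],-1.])
    return E[:3,3],E[:3,:3]@d
def onz(im,u,v,z):
    o,d=ray(im,u,v);return o+d*(z-o[2])/d[2]
def tri(r1,r2):
    (a,d),(b,e)=r1,r2;A=np.stack([d,-e],1);t=np.linalg.lstsq(A,b-a,rcond=None)[0]
    p,q=a+d*t[0],b+e*t[1];return (p+q)/2,np.linalg.norm(p-q)
def proj(im,p):
    q=np.linalg.inv(im["extrinsics"])@np.append(p,1);return im["cx"]+im["fx"]*q[0]/-q[2],im["cy"]-im["fy"]*q[1]/-q[2]
def mask(im,lo,hi,box):
    h=cv2.cvtColor(im["pixels"],cv2.COLOR_RGB2HSV);m=cv2.inRange(h,lo,hi);k=np.zeros_like(m);x0,y0,x1,y1=box;k[y0:y1,x0:x1]=255
    return m&k
E
python3 - <<'E'
from h import *
S=cam("side");T=cam("top")
ms=mask(S,(12,110,90),(32,255,255),(310,140,345,190));mt=mask(T,(12,110,90),(32,255,255),(335,215,375,260))
for im,m in((S,ms),(T,mt)):
    v,u=np.nonzero(m);print(len(u),u.min(),u.max(),v.min(),v.max(),u.mean(),v.mean())
v,u=np.nonzero(ms);top=u[v<v.min()+3].mean(),v.min()
v,u=np.nonzero(mt);
print("end",tri(ray(S,*top),ray(T,u.mean(),v.mean())),onz(T,u.mean(),v.mean(),215))
print("bottle mouth top",onz(T,270,249,118), "proj side",proj(S,onz(T,270,249,118)))
print("holder",onz(T,349,239,140),"glass",onz(T,338,186,91),"teat",onz(T,217,224,20),"soap",onz(T,262,150,235))
a=cv2.resize(T["pixels"][135:285,190:420],None,fx=3.4,fy=3.4,interpolation=cv2.INTER_CUBIC)
cv2.imwrite("pics/t1.png",a[:,:,::-1])
E
```

```text
300 323 333 149 183 328.1566666666667 165.55666666666667
106 351 362 227 238 356.4622641509434 232.77358490566039
end (array([513.5963088 , 239.56442443, 225.40501189]), np.float64(0.9924997168721613)) [515.34803938 237.70227284 215.        ]
bottle mouth top [495.01203733 397.5018376  118.        ] proj side (np.float64(320.3113677528538), np.float64(222.50507322006575))
holder [512.02030043 239.12606049 140.        ] glass [632.39985482 250.64062729  91.        ] teat [561.66720803 521.92679652  20.        ] soap [667.00210287 408.68736753 235.        ]
```

View pics/t1.png

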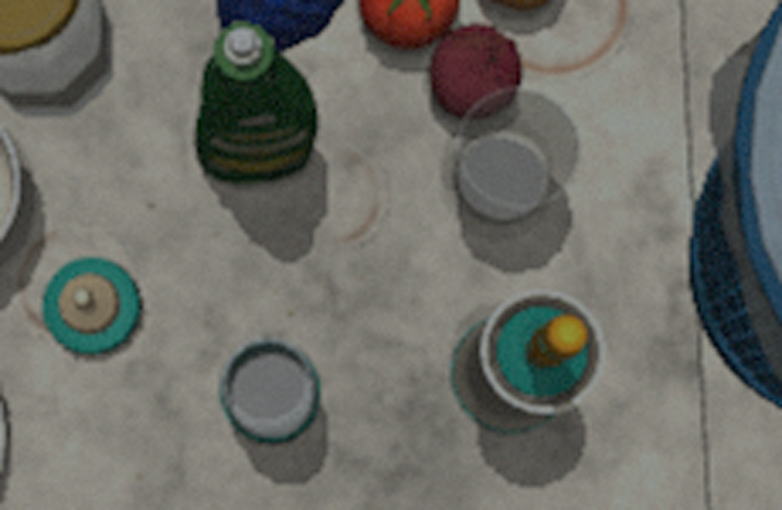

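>>> {"method": "send_rows", "body": {"rows": [[[-2, -0.7, -0.1, 0, 0, 0.05], [-6, -2, -0.3, 0, 0, 0.15], [-10, -3.3, -0.5, 0, 0, 0.25], [-14, -4.6, -0.7, 0, 0, 0.35], [-18, -6, -0.9, 0, 0, 0.45], [-22, -7.3, -1.1, 0, 0, 0.55], [-26, -8.6, -1.3, 0, 0, 0.65], [-30, -9.9, -1.5, 0, 0, 0.74], [-33, -10.9, -1.6, 0, 0, 0.8], [-33.8, -11.2, -1.6, 0, 0, 0.81]]]}}

```text
clock: 1.2
eef_pos: [499.0, 393.4, 320.4]
tool_rot: [3.14, 0.004, 1.99]
force: [-0.2, -1.8, -0.2]
width: 85.3
gripper_force: 0.0
```

>>> {"method": "send_rows", "body": {"rows": [[[0, 0, 0, 0, 0, 0], [0, 0, 0, 0, 0, 0]]]}}

```text
clock: 1.4
eef_pos: [493.2, 399.8, 319.7]
tool_rot: [-3.14, -0.001, 2.002]
force: [0.2, -0.3, 0.0]
width: 85.5
gripper_force: 0.0
```

Run:
```python
from h import *
W=cam("wrist");cv2.imwrite("pics/w1.png",W["pixels"][:,:,::-1])
print(np.round(W["mount"],3).tolist(),W["fx"],W["cx"],W["cy"])
s=ctrl.read_state();print(s["eef_pos"],s["tool_rot"],s["qpos"])
print("pred mouth",proj(W,[494.5,398,118]),"brush end",proj(W,[513.5,239.5,225]))
```

```text
[[-0.001, 0.963, 0.269, 66.834], [1.0, 0.001, -0.0, -0.566], [-0.0, 0.269, -0.963, -70.161], [0.0, 0.0, 0.0, 1.0]] 341.9810950725011 276.19483656749264 211.78998262601905
[492.78547004 400.42572393 319.67928512] [-3.14042855e+00 -1.48351717e-03  2.00336822e+00] [-0.88164654  0.60308785  0.2613963   1.54774139 -0.17548931  1.01456982
 -0.13874975]
pred mouth (np.float64(277.65164569695696), np.float64(204.0336052728642)) brush end (np.float64(201.21916821063112), np.float64(476.3264512229308))
```

View pics/w1.png

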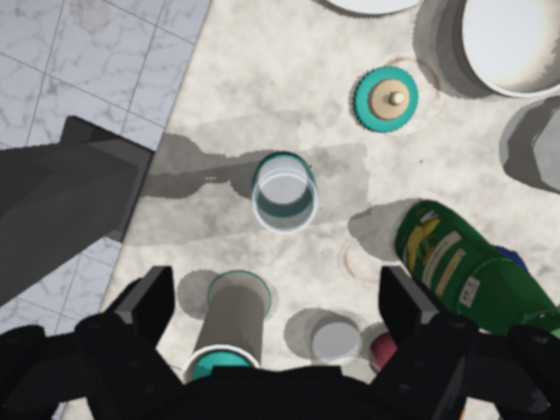

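The wrist view shows the bottle mouth's rim centred at about (285,200) and the teal holder foot at about (239,300). The holder lip is at the lower edge, spanning columns 187–262.

Run:
```python
from h import *
W=cam("wrist")
print("mouth",onz(W,285,200,118),onz(W,318,200,118)-onz(W,252,200,118))
print("holder foot",onz(W,239,301,8))
T=cam("top")
for n,im in(("T",T),):
    print(onz(im,269.4,249.7,118))
S=cam("side");print("side mouth",[tri(ray(S,318.5,221.5),ray(W,285,200))])
```

```text
mouth [498.06175095 404.26935836 118.        ] [48.98673817 22.59471212  0.        ]
holder foot [514.61574735 239.87575293   8.        ]
[493.59047988 398.7331453  118.        ]
side mouth [(array([497.21651025, 405.53967175, 124.16772546]), np.float64(0.1633055778139016))]
```

Run:
```python
from h import *
T=cam("top");W=cam("wrist")
print([onz(T,269.4,249.7,z)for z in(50,60,118)])
print("pred centre in top of (498,404,118)",proj(T,[498,404,118]))
m=mask(W,(75,90,30),(98,255,255),(235,130,340,240));v,u=np.nonzero(m);print("teal",u.min(),u.max(),v.min(),v.max())
b=T["pixels"][225:275,245:295];w=W["pixels"][130:250,230:340]
c=np.hstack([cv2.resize(b,(400,400),interpolation=2),cv2.resize(w,(366,400),interpolation=2)]);cv2.imwrite("pics/c1.png",c[:,:,::-1])
```

```text
[array([499.12268198, 400.49407193,  50.        ]), array([498.30912284, 400.23511214,  60.        ]), array([493.59047988, 398.7331453 , 118.        ])]
pred centre in top of (498,404,118) (np.float64(266.8184802062911), np.float64(247.5618288375467))
teal 255 311 153 210
```

View pics/c1.png

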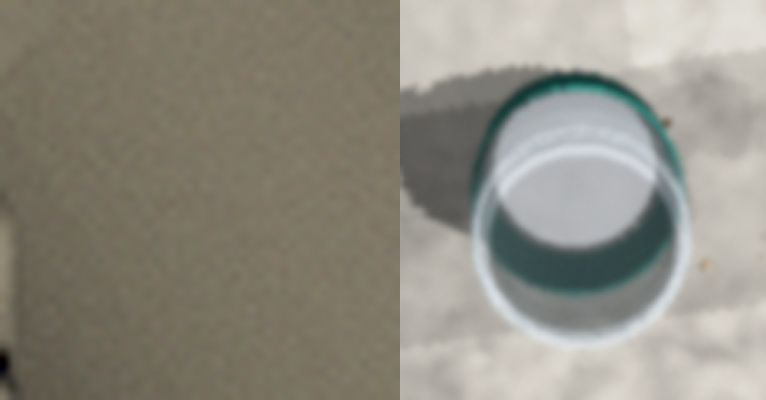

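The crop shows the mouth rim centred at (284.5,201) in the wrist image and the floor disc at (283.2,181). My earlier top-view centre belonged to the wider sleeve, at z≈58, not the rim.

Run:
```python
from h import *
W=cam("wrist");s=ctrl.read_state();print(s["eef_pos"],s["tool_rot"])
print("rim",onz(W,284.5,201,118),"floor",onz(W,283.2,181,5))
t=np.array([513.5,239.3,330])
Rt=R.from_euler('xyz',s["tool_rot"]).as_matrix();print((Rt.T@(t-s["eef_pos"])/10).round(2))
```

```text
[493.74570946 399.71599245 319.92268069] [-3.14142851e+00 -2.72332702e-04  2.00219934e+00]
rim [499.10815739 402.6858799  118.        ] floor [501.94248017 399.36221396   5.        ]
[-15.4   -4.91  -1.01]
```

>>> {"method": "send_rows", "body": {"rows": [[[-1.5, -0.5, -0.1, 0, 0, 0], [-4.5, -1.4, -0.3, 0, 0, 0], [-8, -2.5, -0.6, 0, 0, 0], [-11.5, -3.7, -0.8, 0, 0, 0], [-14, -4.5, -1.0, 0, 0, 0], [-15.2, -4.85, -1.0, 0, 0, 0], [-15.4, -4.9, -1.0, 0, 0, 0], [-15.4, -4.9, -1.0, 0, 0, 0], [-15.4, -4.9, -1.0, 0, 0, 0], [-15.4, -4.9, -1.0, 0, 0, 0]]]}}

```text
clock: 2.75
eef_pos: [513.6, 240.3, 329.6]
tool_rot: [-3.141, -0.001, 2.003]
force: [-0.2, 0.2, 0.4]
width: 85.2
gripper_force: 0.0
```

Run:
```python
from h import *
W=cam("wrist");cv2.imwrite("pics/w2.png",W["pixels"][:,:,::-1])
s=ctrl.read_state();print(s["eef_pos"],s["tool_rot"],s["width"])
print("brush end",proj(W,[513.5,239.5,225]),proj(W,[513.5,239.5,185]),"tgt axis",[proj(W,s["eef_pos"]-[0,0,h]) for h in (105,145)])
m=mask(W,(12,110,90),(32,255,255),(150,250,420,420));v,u=np.nonzero(m)
if len(u):
  for r in range(v.min(),v.max(),12): print(r,u[v==r].min(),u[v==r].max())
  print(v.max(),len(u))
```

```text
[513.68831698 240.06202781 329.61831679] [-3.14132485e+00 -4.37250345e-04  2.00305187e+00] 85.22039616965577
brush end (np.float64(276.4418426898211), np.float64(244.97283804430475)) (np.float64(276.40052763814685), np.float64(222.98774709470422)) tgt axis [(np.float64(277.1855335638009), np.float64(243.97914505268182)), (np.float64(277.01704980453803), np.float64(222.18862277339136))]
250 260 293
261 296
```

View pics/w2.png

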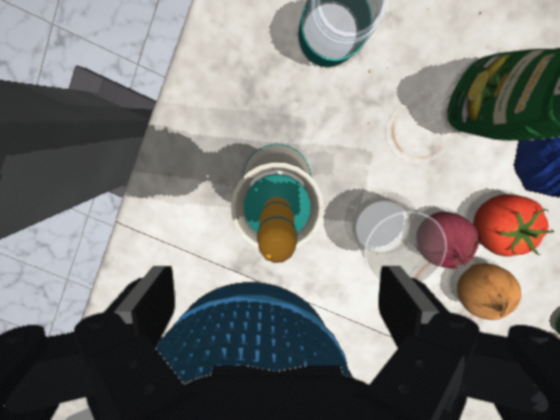

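The wrist view shows the handle end at about (276,243), as predicted. The holder lip is centred near (277,206), and the basket lies behind the gripper at the bottom.

Run:
```python
from h import *
W=cam("wrist");S=cam("side");T=cam("top")
print(proj(W,[513,239.5,140]),onz(W,277,206,140))
for v in(110,118):print(tri(ray(T,409,185),ray(S,322,v)))
for z in(200,250,300):print(z,onz(T,409,185,z))
```

```text
(np.float64(275.88115815967456), np.float64(205.21697796865485)) [514.06302533 239.29090945 140.        ]
(array([565.5804756 , 161.9217694 , 298.98009834]), np.float64(35.73766205364185))
(array([568.50054767, 155.1875705 , 278.34068605]), np.float64(39.683565671772506))
200 [607.32488793 132.2004078  200.        ]
250 [595.37310636 148.21874921 250.        ]
300 [583.42132479 164.23709062 300.        ]
```

>>> {"method": "send_rows", "body": {"rows": [[[0, 0, 0.8, 0, 0, 0], [0, 0, 2.2, 0, 0, 0], [0, 0, 3.8, 0, 0, 0], [0, 0, 5.4, 0, 0, 0], [0, 0, 7.0, 0, 0, 0], [0, 0, 8.2, 0, 0, 0], [0, 0, 8.9, 0, 0, 0], [0, 0, 9.1, 0, 0, 0], [0, 0, 9.1, 0, 0, 0], [0, 0, 9.1, 0, 0, 0]]]}}

```text
clock: 3.95
eef_pos: [514.4, 238.8, 239.5]
tool_rot: [3.14, -0.0, 2.001]
force: [-0.8, -0.7, 1.3]
width: 85.4
gripper_force: 0.0
```

>>> {"method": "send_rows", "body": {"rows": [[[0, 0, 0, 0, 0, 0], [0, 0, 0, 0, 0, 0], [0, 0, 0, 0, 0, 0], [0, 0, 0, 0, 0, 0], [0, 0, 0, 0, 0, 0], [0, 0, 0, 0, 0, 0], [0, 0, 0, 0, 0, 0], [0, 0, 0, 0, 0, 0], [0, 0, 0, 0, 0, 0], [0, 0, 0, 0, 0, 0]]], "grip": 255}}

```text
clock: 4.95
eef_pos: [514.0, 238.7, 239.0]
tool_rot: [-3.142, -0.0, 2.001]
force: [-1.5, -0.3, 3.7]
width: 22.8
gripper_force: 58.7
```

>>> {"method": "send_rows", "body": {"rows": [[[0, 0, -0.5, 0, 0, 0], [0, 0, -1.7, 0, 0, 0], [0, 0, -3.5, 0, 0, 0], [0, 0, -5.5, 0, 0, 0], [0, 0, -7.5, 0, 0, 0], [0, 0, -10, 0, 0, 0], [0, 0, -12.5, 0, 0, 0], [0, 0, -15, 0, 0, 0], [0, 0, -16, 0, 0, 0], [0, 0, -16, 0, 0, 0]]]}}

```text
clock: 5.95
eef_pos: [514.6, 238.8, 400.5]
tool_rot: [3.138, -0.0, 2.001]
force: [-0.6, 0.7, -1.0]
width: 22.4
gripper_force: 58.8
```

>>> {"method": "send_rows", "body": {"rows": [[[0, 0, 0, 0, 0, 0], [0, 0, 0, 0, 0, 0], [0, 0, 0, 0, 0, 0]]]}}

```text
clock: 6.25
eef_pos: [513.6, 238.5, 397.7]
tool_rot: [-3.139, 0.0, 2.001]
force: [-0.2, 0.5, -2.1]
width: 22.2
gripper_force: 58.8
```

Run:
```python
from h import *
W=cam("wrist");T=cam("top");S=cam("side")
a=np.vstack([W["pixels"][:250,150:450]]);b=S["pixels"][80:290,260:400]
c=np.hstack([cv2.resize(a,(480,400)),cv2.resize(b,(267,400),interpolation=2)]);cv2.imwrite("pics/c2.png",c[:,:,::-1])
s=ctrl.read_state();print(s["eef_pos"],s["tool_rot"],s["force"],s["width"])
p=s["eef_pos"]
for h in(54,234):print(h,proj(S,p-[0,0,h]),proj(W,p-[0,0,h]))
t=np.array([499.5,401.8,p[2]]);Rt=R.from_euler('xyz',s["tool_rot"]).as_matrix();print((Rt.T@(t-p)/10).round(2))
```

```text
[513.91326555 238.61091833 398.26418512] [-3.14041918e+00  1.19994448e-04  2.00077598e+00] [-0.56943041  0.2190145  -0.19069951] 22.805851462443606
54 (np.float64(330.17955875331967), np.float64(95.97993382156079)) (np.float64(278.6852579476273), np.float64(289.68599444214755))
234 (np.float64(327.60323035559617), np.float64(173.7335926216169)) (np.float64(277.73145961955436), np.float64(192.81956638479224))
[ 1.543e+01  5.490e+00 -1.000e-02]
```

View pics/c2.png

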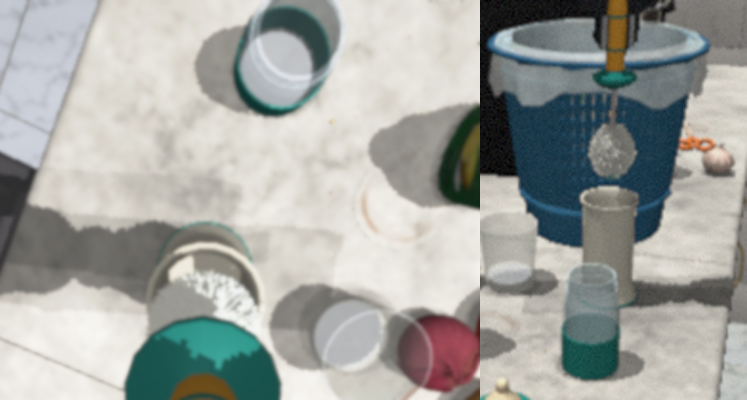

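The brush hangs straight in the gripper, with its tip near side row 173 as predicted, clear above the holder. Next I move it over the bottle.

>>> {"method": "send_rows", "body": {"rows": [[[1, 0.35, 0, 0, 0, 0], [3, 1.1, 0, 0, 0, 0], [6, 2.15, 0, 0, 0, 0], [9, 3.2, 0, 0, 0, 0], [12, 4.3, 0, 0, 0, 0], [14.3, 5.1, 0, 0, 0, 0], [15.2, 5.4, 0, 0, 0, 0], [15.4, 5.5, 0, 0, 0, 0], [15.4, 5.5, 0, 0, 0, 0], [15.4, 5.5, 0, 0, 0, 0]]]}}

```text
clock: 7.4
eef_pos: [500.5, 399.8, 399.1]
tool_rot: [-3.142, 0.001, 1.998]
force: [0.2, -2.1, -1.1]
width: 22.9
gripper_force: 58.8
```

>>> {"method": "send_rows", "body": {"rows": [[[0, 0, 0, 0, 0, 0], [0, 0, 0, 0, 0, 0], [0, 0, 0, 0, 0, 0]]]}}

```text
clock: 7.7
eef_pos: [500.0, 401.0, 399.1]
tool_rot: [3.141, -0.0, 2.0]
force: [-0.5, 0.5, -1.1]
width: 22.6
gripper_force: 58.8
```

Run:
```python
from h import *
W=cam("wrist");S=cam("side")
a=W["pixels"][100:270,190:370];b=S["pixels"][130:290,270:370]
c=np.hstack([cv2.resize(a,(530,500),interpolation=2),cv2.resize(b,(270,500),interpolation=2)]);cv2.imwrite("pics/c3.png",c[:,:,::-1])
s=ctrl.read_state();p=s["eef_pos"];print(p,s["tool_rot"],s["force"])
for n,im,x0,y0,kx,ky,ox in(("S",S,270,130,2.7,3.125,530),("W",W,190,100,2.944,2.941,0)):
  for q in(p-[0,0,234],[499.5,401.8,118],[499.5,401.8,0]):
    u,v=proj(im,q);print(n,np.round(q),(u-x0)*kx+ox,(v-y0)*ky)
```

```text
[499.93896186 401.32997915 399.03830833] [ 3.14147461e+00 -1.13779541e-04  2.00042501e+00] [ 0.77359229 -0.72808097 -0.66577426]
S [500. 401. 165.] 659.6664420686182 226.09204849193443
S [500. 402. 118.] 658.8332118351278 291.19996105965686
S [500. 402.   0.] 655.9149756262144 439.92168962722127
W [500. 401. 165.] 255.48724837821032 271.5588310729473
W [500. 402. 118.] 254.64451270743075 241.44643567203514
W [500. 402.   0.] 254.34092074165522 194.676955449552
```

View pics/c3.png

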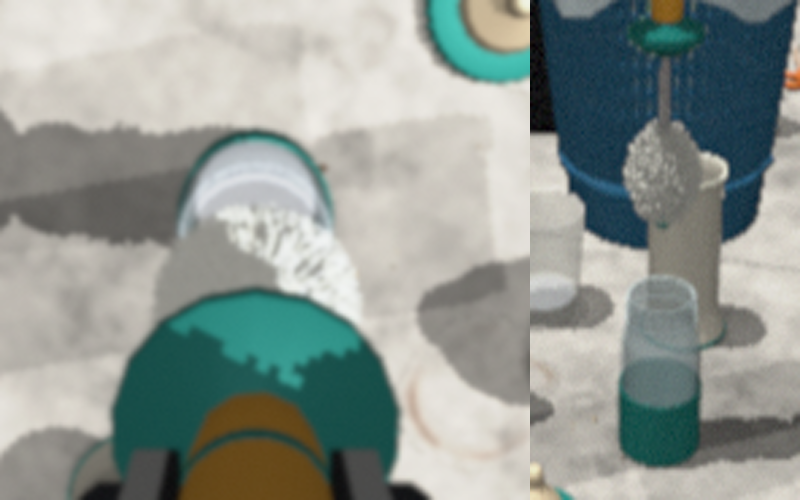

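The brush sits centred over the bottle: brush axis and rim are both at about crop column 660 in the side view and 257 in the wrist view. I go down to tip z≈15 and check the forces on the way.

>>> {"method": "send_rows", "body": {"rows": [[[0, 0, 0.8, 0, 0, 0], [0, 0, 2, 0, 0, 0], [0, 0, 3.2, 0, 0, 0], [0, 0, 4.3, 0, 0, 0], [0, 0, 5.3, 0, 0, 0], [0, 0, 6.3, 0, 0, 0], [0, 0, 7.3, 0, 0, 0], [0, 0, 8.2, 0, 0, 0], [0, 0, 8.6, 0, 0, 0], [0, 0, 8.6, 0, 0, 0]]]}}

```text
clock: 8.8
eef_pos: [499.6, 401.5, 312.1]
tool_rot: [-3.14, 0.0, 2.001]
force: [-0.5, 0.1, -1.6]
width: 22.8
gripper_force: 58.9
```

>>> {"method": "send_rows", "body": {"rows": [[[0, 0, 0.8, 0, 0, 0], [0, 0, 1.8, 0, 0, 0], [0, 0, 2.8, 0, 0, 0], [0, 0, 3.8, 0, 0, 0], [0, 0, 4.8, 0, 0, 0], [0, 0, 5.7, 0, 0, 0], [0, 0, 6.3, 0, 0, 0], [0, 0, 6.4, 0, 0, 0], [0, 0, 6.4, 0, 0, 0]]]}}

```text
clock: 9.7
eef_pos: [499.8, 401.5, 248.7]
tool_rot: [-3.141, 0.0, 2.001]
force: [-0.0, 0.1, -0.7]
width: 22.7
gripper_force: 58.9
```

Run:
```python
from h import *
W=cam("wrist");S=cam("side")
a=W["pixels"][60:400,100:460];b=S["pixels"][130:290,270:370]
c=np.hstack([cv2.resize(a,(530,500),interpolation=2),cv2.resize(b,(270,500),interpolation=2)]);cv2.imwrite("pics/c4.png",c[:,:,::-1])
s=ctrl.read_state();print(s["eef_pos"],s["tool_rot"],s["force"],s["torque"],s["width"])
```

```text
[500.01767883 401.69489081 249.29352788] [ 3.14096764e+00 -2.33044922e-04  2.00078097e+00] [0.05407115 0.0230614  0.06495915] [-0.00720039  0.05653889  0.01054395] 22.922071869390017
```

View pics/c4.png

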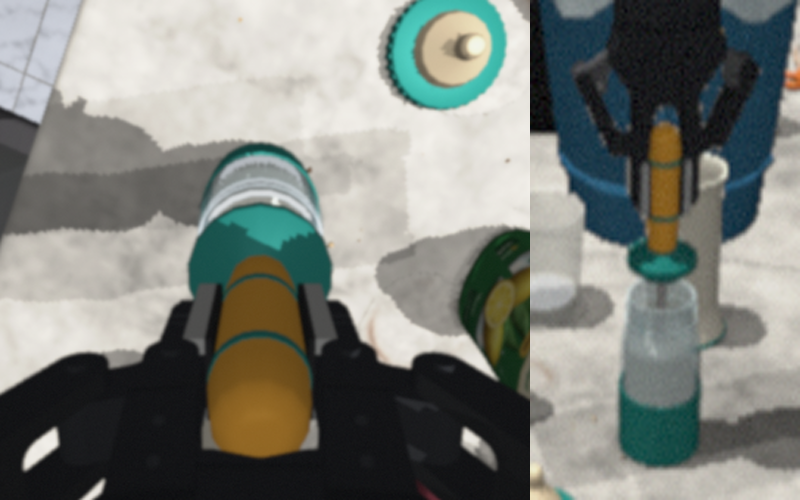

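The brush is inside the bottle and centred, the collar about 13 mm above the rim, and the bottle has not moved. Now the last centimetre.

>>> {"method": "send_rows", "body": {"rows": [[[0, 0, 0.3, 0, 0, 0], [0, 0, 0.6, 0, 0, 0], [0, 0, 0.8, 0, 0, 0], [0, 0, 0.9, 0, 0, 0], [0, 0, 0.95, 0, 0, 0], [0, 0, 0.95, 0, 0, 0]]]}}

```text
clock: 10.4
eef_pos: [499.8, 401.5, 239.3]
tool_rot: [-3.141, 0.0, 2.001]
force: [1.0, -0.4, -1.4]
width: 22.9
gripper_force: 58.9
```

>>> {"method": "send_rows", "body": {"rows": [[[0, 0, 0.05, 0, 0, 0], [0, 0, 0.1, 0, 0, 0], [0, 0, 0.1, 0, 0, 0]]]}}

```text
clock: 10.7
eef_pos: [500.0, 401.6, 238.8]
tool_rot: [3.141, -0.0, 2.001]
force: [0.7, 0.2, 2.4]
width: 22.7
gripper_force: 59.2
```

>>> {"method": "send_rows", "body": {"rows": [[[0, 0, 0.05, 0, 0, 0], [0, 0, 0.1, 0, 0, 0], [0, 0, 0.1, 0, 0, 0], [0, 0, 0.1, 0, 0, 0]]]}}

```text
clock: 11.1
eef_pos: [500.1, 401.7, 238.5]
tool_rot: [3.14, -0.001, 2.001]
force: [-1.0, -0.6, 7.6]
width: 22.3
gripper_force: 59.7
```

>>> {"method": "send_rows", "body": {"rows": [[[0, 0, -0.4, 0, 0, 0], [0, 0, -1.2, 0, 0, 0], [0, 0, -2.2, 0, 0, 0], [0, 0, -3.2, 0, 0, 0], [0, 0, -4.2, 0, 0, 0], [0, 0, -5.2, 0, 0, 0], [0, 0, -5.9, 0, 0, 0], [0, 0, -6.1, 0, 0, 0], [0, 0, -6.1, 0, 0, 0], [0, 0, -6.1, 0, 0, 0]]]}}

```text
clock: 12.1
eef_pos: [499.8, 401.6, 298.2]
tool_rot: [-3.141, 0.0, 2.001]
force: [0.1, -0.1, -0.2]
width: 22.4
gripper_force: 58.9
```

>>> {"method": "send_rows", "body": {"rows": [[[0, 0, 0, 0, 0, 0], [0, 0, 0, 0, 0, 0]]]}}

```text
clock: 12.3
eef_pos: [499.7, 401.5, 298.0]
tool_rot: [-3.141, 0.0, 2.001]
force: [0.2, 0.3, -1.9]
width: 22.9
gripper_force: 58.9
```

>>> {"method": "send_rows", "body": {"rows": [[[0, 0, 0.4, 0, 0, 0], [0, 0, 1.2, 0, 0, 0], [0, 0, 2.2, 0, 0, 0], [0, 0, 3.2, 0, 0, 0], [0, 0, 4.2, 0, 0, 0], [0, 0, 5.1, 0, 0, 0], [0, 0, 5.7, 0, 0, 0], [0, 0, 6, 0, 0, 0], [0, 0, 6.1, 0, 0, 0], [0, 0, 6.1, 0, 0, 0]]]}}

```text
clock: 13.3
eef_pos: [499.8, 401.6, 238.5]
tool_rot: [3.141, -0.0, 2.001]
force: [-2.0, -1.0, 5.8]
width: 22.6
gripper_force: 59.6
```

>>> {"method": "send_rows", "body": {"rows": [[[0, 0, 0, 0, 0, 0], [0, 0, 0, 0, 0, 0], [0, 0, 0, 0, 0, 0]]]}}

```text
clock: 13.6
eef_pos: [499.8, 401.6, 238.6]
tool_rot: [3.141, -0.0, 2.001]
force: [-1.4, -1.4, 6.0]
width: 22.8
gripper_force: 59.6
```

>>> {"method": "send_rows", "body": {"rows": [[[0, 0, -0.4, 0, 0, 0], [0, 0, -1.2, 0, 0, 0], [0, 0, -2.2, 0, 0, 0], [0, 0, -3.2, 0, 0, 0], [0, 0, -4.2, 0, 0, 0], [0, 0, -5.2, 0, 0, 0], [0, 0, -5.9, 0, 0, 0], [0, 0, -6.1, 0, 0, 0], [0, 0, -6.2, 0, 0, 0], [0, 0, -6.2, 0, 0, 0]]]}}

```text
clock: 14.6
eef_pos: [499.8, 401.6, 299.4]
tool_rot: [-3.142, -0.0, 2.001]
force: [-0.0, 0.1, 0.1]
width: 23.0
gripper_force: 58.9
```

>>> {"method": "send_rows", "body": {"rows": [[[0, 0, 0, 0, 0, 0], [0, 0, 0, 0, 0, 0]]]}}

```text
clock: 14.8
eef_pos: [499.7, 401.5, 299.1]
tool_rot: [-3.141, 0.0, 2.001]
force: [-0.1, -0.4, -1.1]
width: 22.9
gripper_force: 58.9
```

>>> {"method": "send_rows", "body": {"rows": [[[0, 0, 0.4, 0, 0, 0], [0, 0, 1.2, 0, 0, 0], [0, 0, 2.2, 0, 0, 0], [0, 0, 3.2, 0, 0, 0], [0, 0, 4.2, 0, 0, 0], [0, 0, 5.1, 0, 0, 0], [0, 0, 5.8, 0, 0, 0], [0, 0, 6.1, 0, 0, 0], [0, 0, 6.2, 0, 0, 0], [0, 0, 6.2, 0, 0, 0]]]}}

```text
clock: 15.8
eef_pos: [499.9, 401.6, 238.5]
tool_rot: [3.141, -0.0, 2.001]
force: [-1.6, -1.0, 6.6]
width: 22.8
gripper_force: 59.7
```

>>> {"method": "send_rows", "body": {"rows": [[[0, 0, 0, 0, 0, 0], [0, 0, 0, 0, 0, 0], [0, 0, 0, 0, 0, 0]]]}}

```text
clock: 16.1
eef_pos: [499.9, 401.6, 238.6]
tool_rot: [3.141, -0.001, 2.001]
force: [-1.8, -0.2, 5.7]
width: 22.7
gripper_force: 59.6
```

>>> {"method": "send_rows", "body": {"rows": [[[0, 0, -0.4, 0, 0, 0], [0, 0, -1.2, 0, 0, 0], [0, 0, -2.2, 0, 0, 0], [0, 0, -3.2, 0, 0, 0], [0, 0, -4.2, 0, 0, 0], [0, 0, -5.2, 0, 0, 0], [0, 0, -5.9, 0, 0, 0], [0, 0, -6.2, 0, 0, 0], [0, 0, -6.2, 0, 0, 0], [0, 0, -6.2, 0, 0, 0]]]}}

```text
clock: 17.1
eef_pos: [499.8, 401.6, 299.3]
tool_rot: [-3.141, -0.0, 2.001]
force: [-0.3, 0.9, -1.5]
width: 22.5
gripper_force: 58.9
```

>>> {"method": "send_rows", "body": {"rows": [[[0, 0, -0.6, 0, 0, 0], [0, 0, -1.4, 0, 0, 0], [0, 0, -2.4, 0, 0, 0], [0, 0, -3.4, 0, 0, 0], [0, 0, -4.4, 0, 0, 0], [0, 0, -5.4, 0, 0, 0], [0, 0, -6.6, 0, 0, 0], [0, 0, -8, 0, 0, 0], [0, 0, -9.4, 0, 0, 0], [0, 0, -10, 0, 0, 0]]]}}

```text
clock: 18.1
eef_pos: [500.4, 401.8, 401.5]
tool_rot: [3.139, -0.001, 2.001]
force: [0.4, -0.5, -1.1]
width: 22.9
gripper_force: 58.9
```

>>> {"method": "send_rows", "body": {"rows": [[[0, 0, 0, 0, 0, 0], [0, 0, 0, 0, 0, 0], [0, 0, 0, 0, 0, 0], [0, 0, 0, 0, 0, 0]]]}}

```text
clock: 18.5
eef_pos: [499.6, 401.4, 398.6]
tool_rot: [-3.14, 0.0, 2.001]
force: [-0.6, 0.4, -0.6]
width: 22.6
gripper_force: 58.9
```

Run:
```python
from h import *
W=cam("wrist");S=cam("side")
a=W["pixels"][100:270,190:370];b=S["pixels"][130:290,270:370]
c=np.hstack([cv2.resize(a,(530,500),interpolation=2),cv2.resize(b,(270,500),interpolation=2)]);cv2.imwrite("pics/c5.png",c[:,:,::-1])
s=ctrl.read_state();p=s["eef_pos"];print(p,s["tool_rot"],s["force"],s["width"],s["clock"])
t=np.array([514,238.8,p[2]]);Rt=R.from_euler('xyz',s["tool_rot"]).as_matrix();print((Rt.T@(t-p)/10).round(2))
```

```text
[499.72387823 401.49990803 398.90311947] [-3.14071565e+00  1.99693957e-04  2.00076778e+00] [-0.33065486  0.10159284 -0.73778864] 22.387680839813495 18.6
[-1.538e+01 -5.480e+00  1.000e-02]
```

View pics/c5.png

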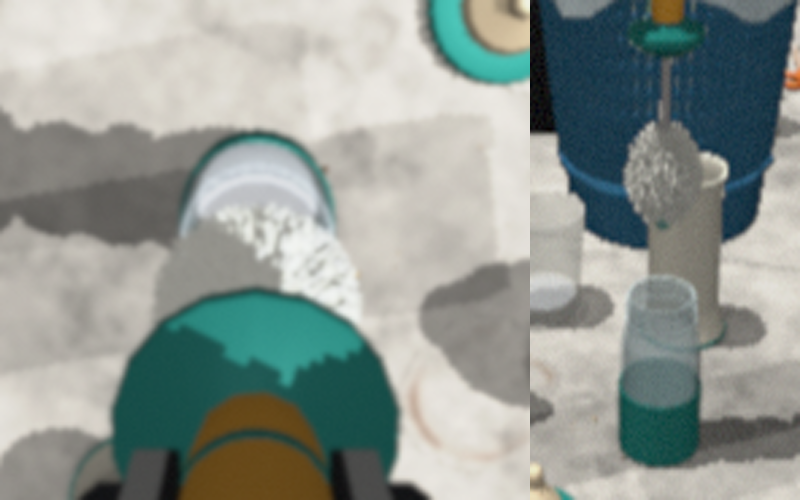

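The brush is out and the bottle stands exactly where it was. Now back over the holder.

>>> {"method": "send_rows", "body": {"rows": [[[-1, -0.35, 0, 0, 0, 0], [-3, -1.1, 0, 0, 0, 0], [-6, -2.15, 0, 0, 0, 0], [-9, -3.2, 0, 0, 0, 0], [-12, -4.3, 0, 0, 0, 0], [-14.3, -5.1, 0, 0, 0, 0], [-15.2, -5.4, 0, 0, 0, 0], [-15.4, -5.5, 0, 0, 0, 0], [-15.4, -5.5, 0, 0, 0, 0], [-15.4, -5.5, 0, 0, 0, 0]]]}}

```text
clock: 19.6
eef_pos: [513.7, 240.4, 399.2]
tool_rot: [3.141, -0.001, 2.003]
force: [0.7, 0.6, -1.6]
width: 22.5
gripper_force: 58.9
```

>>> {"method": "send_rows", "body": {"rows": [[[0, 0, 0, 0, 0, 0], [0, 0, 0, 0, 0, 0], [0, 0, 0, 0, 0, 0], [0, 0, 0, 0, 0, 0]]]}}

```text
clock: 20.0
eef_pos: [514.0, 238.9, 399.3]
tool_rot: [-3.142, 0.0, 2.001]
force: [-0.1, -0.9, -1.2]
width: 22.4
gripper_force: 58.9
```

>>> {"method": "send_rows", "body": {"rows": [[[0, 0, 0.8, 0, 0, 0], [0, 0, 2, 0, 0, 0], [0, 0, 3.2, 0, 0, 0], [0, 0, 4.4, 0, 0, 0], [0, 0, 5.6, 0, 0, 0], [0, 0, 6.8, 0, 0, 0], [0, 0, 8, 0, 0, 0], [0, 0, 9, 0, 0, 0], [0, 0, 9.5, 0, 0, 0], [0, 0, 9.5, 0, 0, 0]]]}}

```text
clock: 21.0
eef_pos: [513.8, 238.5, 303.6]
tool_rot: [-3.14, 0.0, 2.001]
force: [0.5, 0.6, -0.1]
width: 22.3
gripper_force: 58.9
```

>>> {"method": "send_rows", "body": {"rows": [[[0, 0, 0, 0, 0, 0], [0, 0, 0, 0, 0, 0]]]}}

```text
clock: 21.2
eef_pos: [514.3, 238.7, 304.9]
tool_rot: [3.141, -0.0, 2.001]
force: [-0.7, -0.8, -0.9]
width: 22.4
gripper_force: 58.9
```

>>> {"method": "send_rows", "body": {"rows": [[[0, 0, 0.6, 0, 0, 0], [0, 0, 1.4, 0, 0, 0], [0, 0, 2.4, 0, 0, 0], [0, 0, 3.2, 0, 0, 0], [0, 0, 3.9, 0, 0, 0], [0, 0, 4.4, 0, 0, 0], [0, 0, 4.8, 0, 0, 0], [0, 0, 5.1, 0, 0, 0], [0, 0, 5.1, 0, 0, 0], [0, 0, 5.1, 0, 0, 0]]]}}

```text
clock: 22.2
eef_pos: [514.1, 238.7, 253.5]
tool_rot: [3.141, -0.0, 2.001]
force: [0.4, 0.0, -0.4]
width: 22.9
gripper_force: 58.9
```

>>> {"method": "send_rows", "body": {"rows": [[[0, 0, 0.2, 0, 0, 0], [0, 0, 0.4, 0, 0, 0], [0, 0, 0.6, 0, 0, 0], [0, 0, 0.8, 0, 0, 0], [0, 0, 1, 0, 0, 0], [0, 0, 1.1, 0, 0, 0], [0, 0, 1.2, 0, 0, 0], [0, 0, 1.2, 0, 0, 0]]]}}

```text
clock: 23.0
eef_pos: [514.0, 238.6, 241.3]
tool_rot: [-3.141, 0.0, 2.001]
force: [-0.7, -0.3, -2.4]
width: 22.5
gripper_force: 58.9
```

>>> {"method": "send_rows", "body": {"rows": [[[0, 0, 0.1, 0, 0, 0], [0, 0, 0.2, 0, 0, 0], [0, 0, 0.3, 0, 0, 0], [0, 0, 0.3, 0, 0, 0]]]}}

```text
clock: 23.4
eef_pos: [514.3, 238.7, 239.0]
tool_rot: [3.141, -0.0, 2.001]
force: [-1.2, -0.1, 3.9]
width: 22.7
gripper_force: 59.5
```

The tip has reached the holder floor, at the same height as at the start and with light contact. I release and retreat straight up.

>>> {"method": "send_rows", "body": {"rows": [[[0, 0, 0, 0, 0, 0], [0, 0, 0, 0, 0, 0], [0, 0, 0, 0, 0, 0], [0, 0, 0, 0, 0, 0], [0, 0, 0, 0, 0, 0], [0, 0, 0, 0, 0, 0], [0, 0, 0, 0, 0, 0], [0, 0, 0, 0, 0, 0], [0, 0, 0, 0, 0, 0], [0, 0, 0, 0, 0, 0]]], "grip": 0}}

```text
clock: 24.4
eef_pos: [514.0, 238.6, 238.4]
tool_rot: [-3.142, -0.0, 2.001]
force: [-0.3, -0.5, 0.3]
width: 85.5
gripper_force: 0.0
```

>>> {"method": "send_rows", "body": {"rows": [[[0, 0, -0.5, 0, 0, 0], [0, 0, -1.5, 0, 0, 0], [0, 0, -3, 0, 0, 0], [0, 0, -5, 0, 0, 0], [0, 0, -7, 0, 0, 0], [0, 0, -8.5, 0, 0, 0], [0, 0, -9.1, 0, 0, 0], [0, 0, -9.1, 0, 0, 0], [0, 0, -9.1, 0, 0, 0], [0, 0, -9.1, 0, 0, 0]]]}}

```text
clock: 25.4
eef_pos: [513.6, 238.5, 328.5]
tool_rot: [-3.14, 0.0, 2.001]
force: [0.1, -0.3, 0.3]
width: 85.6
gripper_force: 0.0
```

Run:
```python
from h import *
W=cam("wrist");S=cam("side");s=ctrl.read_state();print(s["eef_pos"],s["width"],s["force"],s["clock"])
m=mask(W,(12,110,90),(32,255,255),(150,180,420,420));v,u=np.nonzero(m);print("now",u.min(),u.max(),v.max(),len(u))
O={"pixels":cv2.imread("pics/w2.png")[:,:,::-1].copy()};m=mask(O,(12,110,90),(32,255,255),(150,180,420,420));v,u=np.nonzero(m);print("before",u.min(),u.max(),v.max(),len(u))
ms=mask(S,(12,110,90),(32,255,255),(310,130,345,190));v,u=np.nonzero(ms);print("side",len(u),u.min(),u.max(),v.min(),v.max(),"before 300 323 333 149 183")
O=cv2.imread("pics/side0.png")[:,:,::-1].astype(int)
d=np.abs(O-S["pixels"]).max(2)[:, :400]>70
print("changed px in side, rows>190:",d[190:].sum(),"bottle box",d[215:280,300:340].sum())
```

```text
[513.74365877 238.55508891 328.62688411] 85.6086332851301 [-0.14366255  0.58816248  0.31785105] 25.5
now 256 294 259 1665
before 258 295 261 1669
side 294 324 334 149 184 before 300 323 333 149 183
changed px in side, rows>190: 447 bottle box 0
```

```bash
python3 -c "
from cell import ctrl
print(ctrl.finish_job())"
```

```text
the job is handed in; nothing more can be done
None
```

The brush went to the bottom of the bottle three times and is back in its holder, all the way down; the bottle did not move, and I handed the job in at about 25.5 s.

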